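# Fetch the little clay pot from behind the glaze jars

## Task

The small open clay pot at the back of the wooden rack is wanted for decorating, but the lidded jar, the tin and the nozzle bottle crowd it in: first move all three onto the plywood board so that they stand there together, then take the pot and set it down gently in the centre of the banding wheel. Only then put jar, tin and bottle back on the rack, each on the very spot where it stood at the start. Keep all of them upright throughout, and leave the white cup and the wooden stamp on the rack where they are.

Things in the scene. Friction and masses are not known exactly. Their poses are not given: they have to be found in the camera images.
- pot: Loose: small open round pot of fired red clay, 56 mm outside diameter (straight wall from 9 mm up, foot 44 mm across), 40 mm high, wall 4 mm, about 0.1 kg. Origin: centre of its underside, z up. Stands at the back middle of the rack. Falling freely at more than 0.6 m/s (a drop of about 18 mm) counts as breaking it.
- jar: Loose: glass jar with pale contents, 56 mm diameter up to 86 mm, then a 52 mm diameter aluminium lid, 100 mm high in all, about 0.32 kg. Origin: centre of its underside, z up. Where it stands on the rack (in front, left or right of the pot) changes from start to start.
- tin: Loose: steel tin with a plain paper wrapper, 60 mm diameter, 90 mm high, flat dark lid on top, about 0.38 kg. Origin: centre of its underside, z up. Place on the rack changes as for the jar.
- bottle: Loose: white plastic bottle, 50 mm diameter up to 82 mm, then a shoulder and a pointed nozzle, 112 mm high in all, about 0.22 kg. Origin: centre of its underside, z up. Place on the rack changes as for the jar.
- rack: Fixed: low wooden ware rack, slab 180 mm (its x) by 320 mm (its y), 15 mm thick, with a 12 mm rail along its +x (back) edge, up to 60 mm above the table. Origin: centre of its underside, z up. The pot stands about 30 mm behind the centre (+x), the three others about 42 mm before it and, 20 mm behind it, 62 mm to either side. Position and yaw vary.
- board: Fixed: bare plywood board lying on the table, the side area for the things cleared away, 280 mm long (its x) by 110 mm (its y), top 12 mm above the table. Origin: centre of its underside, z up. It lies to the left or the right of the rack, with the wheel on the other side.
- wheel: Fixed, does not turn: banding wheel, a flat aluminium disc 140 mm in diameter on a short dark foot, its top 60 mm above the table. Origin: centre of its underside on the table, on the disc's axis, z up.
- cup: Loose bystander, leave alone: small white glazed cup, 48 mm diameter, 46 mm high, on the front left (+y) corner of the rack. Origin: centre of its underside.
- stamp: Loose bystander, leave alone: dark wooden clay stamp, foot 42 mm diameter with a round knob, 53 mm high, on the front right (-y) corner of the rack. Origin: centre of its underside.
There are look-alikes about, which are no part of the job. What is shaped like the bottle but red is not meant.

How it is judged:
On the way, in this order (a step that is already met when the one before it is completed fails the run):
1. jar, tin and bottle all stand on the plywood board together, let go (x of jar in the frame of board between -0.135 and 0.135 m and y of jar in the frame of board between -0.05 and 0.05 m and z of jar in the frame of board between 0.007 and 0.018 m and linear speed of each of jar, tin, bottle below 0.02 m/s and angle between each of jar, tin, bottle's own z axis and vertical below 0.1 rad and contact force between each of jar, tin, bottle and the fingers below 0.1 N and x of tin in the frame of board between -0.135 and 0.135 m and y of tin in the frame of board between -0.05 and 0.05 m and z of tin in the frame of board between 0.007 and 0.018 m and x of bottle in the frame of board between -0.135 and 0.135 m and y of bottle in the frame of board between -0.05 and 0.05 m and z of bottle in the frame of board between 0.007 and 0.018 m), for 0.2 s.
2. the pot stands centred on the wheel, let go, with jar, tin and bottle still on the board (all of step 1 and horizontal distance between pot and wheel below 0.015 m and z of pot in the frame of wheel between 0.055 and 0.066 m and linear speed of pot below 0.02 m/s and angle between pot's own z axis and vertical below 0.1 rad and contact force between pot and the fingers below 0.1 N), for 0.2 s.
At the end, for the whole second after the job is handed in: The pot stands upright on the wheel, its axis within 15 mm of the wheel's; jar, tin and bottle each stand upright within 15 mm of where they stood at the start; all released and at rest (horizontal distance between pot and wheel below 0.015 m and z of pot in the frame of wheel between 0.055 and 0.066 m and linear speed of each of pot, jar, tin, bottle below 0.02 m/s and angle between each of pot, jar, tin, bottle's own z axis and vertical below 0.1 rad and contact force between each of pot, jar, tin, bottle and the fingers below 0.1 N and distance of each of jar, tin, bottle from where it was at the start of the episode below 0.015 m); the robot touches nothing.
It fails at once if jar, tin, bottle or pot tipped by more than about 30 degrees (angle between any of jar, tin, bottle, pot's own z axis and vertical above 0.5 rad).
It fails at once if the white cup or the wooden stamp shifted by more than 20 mm or tipped over (distance of any of cup, stamp from where it was at the start of the episode above 0.02 m or angle between any of cup, stamp's own z axis and vertical above 0.5 rad).
It fails at once if the pot dropped (falling freely at more than 0.6 m/s) (linear speed of pot above 0.6 m/s and contact force between pot and the fingers below 0.05 N).
It also fails if it takes over 147 s, if anything falls off the work surface, if the arm or the gripper's body presses on something with over 40 N, if the wrist force passes 120 N, or if a joint passes its speed limit or range.

## Robot

A 7-joint arm with a two-finger parallel gripper is mounted at the origin on the work surface. World frame = base frame: x ahead of the robot, y to its left, z up, the work surface at z = 0. Lengths are in m, angles in rad, forces in N, time in s.
With the tool pointing down it reaches from about 0.425 to 0.925 m from the base axis. Payload 6.8 kg.
Tool frame: the origin (TCP) lies on the front face of the gripper's body, between the roots of the fingers; the fingertips stand 73 mm ahead of it and the grasp point (between the pads) lies 54 mm ahead of it (env.nose_length is the distance from the TCP to the fingertips, in m); z points along the fingers, y is the direction in which the jaws open and shut (so a half turn about z gives the same grasp; the last joint's range is limited). The gripper opens to 85 mm and grips with 20 to 120 N. Pads are 22 mm wide; open, the fingers measure 114 mm over their backs; the gripper's body (76 mm by 85 mm) begins 54 mm behind the grasp point. The pads swing forward as they close: fully open they stand 13 mm farther back than shut.
Start: joints at [-0.108, 0.477, 0.022, 1.555, -0.011, 1.109, -0.083], TCP at [0.675, 0, 0.304] pointing down, gripper open.
Joint ranges: [-2.96, 2.96], [-0.34, 2.1], [-1.41, 1.46], [0.24, 2.44], [-1.37, 4.51], [0.17, 1.92], [-2.96, 2.96]. Speed limits (rad/s): [2.39, 2.39, 3.14, 3.14, 3.14, 3.14, 3.14].

## Interface

Orientations are given as a unit quaternion [w, x, y, z].
In Python, from cell import env, kin, camera, calibration, job gives the robot as it stands. The module is installed in compiled form; this text tells all that it offers. Calls block until the motion is done:
- env.reach(position, orientation): joint-space move of the TCP to a pose.
- env.movel(position, velocity=0.15, rot=None, stop_force=None): straight line of the TCP; rot=None keeps the orientation; velocity is the mean speed in m/s. With stop_force (N) it stops when the force on the tool has changed by that much, and returns True; else False.
- env.goto_joints(angles): joint-space move.
- env.grip(opening, f_grip=None): finger opening in m; f_grip is the grip in N (None keeps the last); returns when the fingers have stopped.
- env.dwell(seconds).
- kin.inverse_kinematics(position, orientation): joint angles nearest the present ones, or None.
- env.get_state(): the state.
- camera(name): name is "scene" or "side" or "wrist"; returns (picture, depth): 384x512x3 uint8, blue, green, red; 384x512 float32, m along the optical axis (not along the pixel's ray), 0 where there is no reading.
- calibration(name): a dict with "fx", "fy", "cx", "cy" (pixels), "rvec" (rotation vector, rad) and "tvec" (3), from world to camera coordinates, as OpenCV has them. Camera axes: x right, y down, z forward; pixel columns grow to the right and rows downward; lengths in m; the calibration is good to about 2 mm. A picture is of the moment at which its call begins: read the wrist's pose just before it. calibration takes no time and is no camera call; for the wrist camera it gives the pose at the moment of the call.
A pose or a line that the arm cannot do raises env.PlanningError and nothing moves.
- job.job_done(): hands the job in, once; it reports no verdict.
The state is a dict: "time": time; "qpos": joint angles; "joint_velocities": joint speeds; "joint_torque": joint torques, N m; "tcp_pos": TCP position; "orientation": TCP orientation; "force": force on the tool from outside, world axes, zero at the start; "torque": the same for the moment, N m; "opening": finger opening in m.
Only numpy, scipy, OpenCV 4.12 (cv2) and the standard library are available. Lean on these libraries where they do the work, as an engineer would, in place of code of your own. Each camera call takes 0.05 s, during which the arm holds its last target.

## Working session

There is one attempt and no reset: what is moved stays moved. The work goes in short steps, each a Python script; the robot and the scene stay as the last script left them, time stands still between calls to the robot, and variables do not carry over. Pictures are saved under pics/ and viewed, and the job is handed in when it is done.

```bash
mkdir -p pics; python3 - <<'E'
from cell import env,kin,camera,calibration,job
import cv2,numpy as np
for n in ("scene","side","wrist"):
    c=calibration(n); im,d=camera(n)
    cv2.imwrite(f"pics/{n}0.png",im); np.savez(f"{n}0.npz",im=im,d=d,**{k:np.array(v) for k,v in c.items()})
    R=cv2.Rodrigues(np.array(c["rvec"],float))[0]; print(n,c["fx"],c["cx"],c["cy"],"pos",-R.T@np.array(c["tvec"]).ravel(), "fwd",R[2])
print(env.get_state(), env.nose_length)
E
```

```text
scene 477.2759859343587 263.7387384221797 194.64277077074922 pos [1.32167534 0.10630005 0.73307843] fwd [-0.75879172 -0.08872593 -0.64526183]
side 366.52667329811703 250.38315444913317 194.2986788953716 pos [0.2905036  0.72407168 0.55502774] fwd [ 0.22556042 -0.80270949 -0.55206881]
wrist 276.07189116310855 252.85088652095206 191.33687889354186 pos [0.67515934 0.0772475  0.37266227] fwd [-0.00139197 -0.30456141 -0.95249168]
{'time': 0.15, 'qpos': array([-0.10810037,  0.47763185,  0.02238296,  1.55619401, -0.01152687,
        1.10935181, -0.0831155 ]), 'joint_velocities': array([-0.00279463, -0.00257419,  0.00066279, -0.00512579,  0.00157365,
        0.00170192,  0.00038292]), 'joint_torque': array([ 1.55385478e-03, -5.96924365e+01,  1.60940632e+00, -2.81490952e+01,
        1.26662746e-02,  6.56643446e-03,  5.58682734e-05]), 'tcp_pos': array([ 6.74643688e-01, -1.39398451e-05,  3.03148011e-01]), 'orientation': array([-4.80108756e-04,  7.07121182e-01,  7.07092005e-01, -5.47618650e-04]), 'force': array([-0.21868108,  0.08570615, -0.25279248]), 'torque': array([-0.005578  , -0.00010085, -0.04399939]), 'opening': 0.08546165551165932} 0.0726
```

View pics/scene0.png

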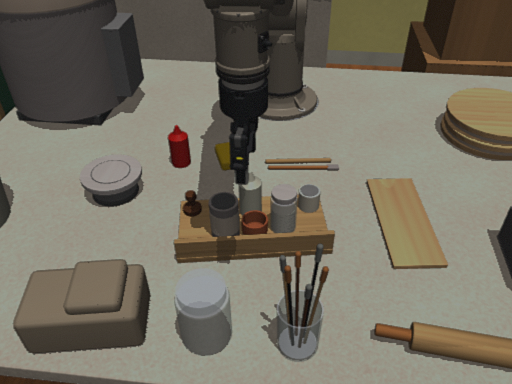

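View pics/side0.png

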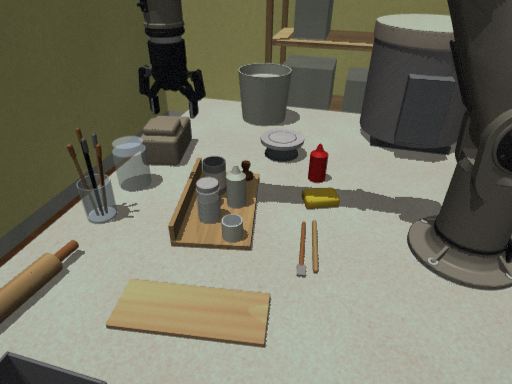

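View pics/wrist0.png

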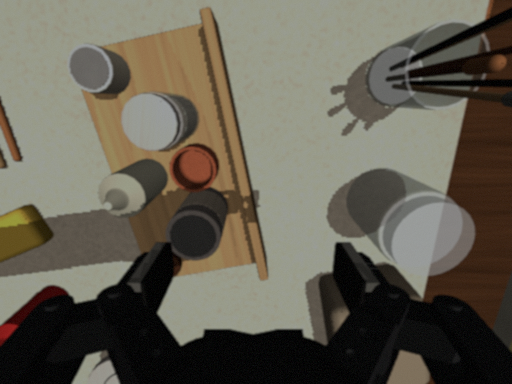

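Jar is at the rack's left (wrist px ~(153,122)), tin at its right (~(195,235)), bottle in front (~(122,190)), and the pot is in the middle (195,167). The wheel is at scene (112,175) on the right, and the board is at scene (404,220) on the left. Next I'll measure from the point clouds.

```bash
cat > h.py <<'E'
import numpy as np,cv2
def load(f):
    z=np.load(f); return {k:z[k] for k in z}
def cloud(D):
    d=D["d"].astype(float); v,u=np.indices(d.shape)
    R=cv2.Rodrigues(D["rvec"].astype(float))[0]; t=D["tvec"].astype(float).ravel()
    P=np.stack([(u-D["cx"])/D["fx"]*d,(v-D["cy"])/D["fy"]*d,d],-1)
    W=(P-t)@R; W[d<=0]=np.nan; return W
def proj(D,X):
    p,_=cv2.projectPoints(np.array(X,float).reshape(-1,1,3),D["rvec"].astype(float),D["tvec"].astype(float),np.array([[D["fx"],0,D["cx"]],[0,D["fy"],D["cy"]],[0,0,1]],float),None); return p[:,0]
E
python3 - <<'E'
from h import *
np.set_printoptions(precision=4,suppress=True)
for n,pts in {"wrist":dict(jar=(150,122),tin=(195,235),bottle=(122,190),bot2=(150,175),potin=(195,167),cup=(94,69),rack=(160,60),table=(280,60),rail=(235,165)),
 "scene":dict(jar=(284,193),tin=(224,203),bottle=(251,180),pot=(254,222),cup=(309,190),wheel=(112,170),board=(404,220),tab=(350,120)),
 "side":dict(jar=(208,186),wheel=(283,138),board=(190,310),tin=(214,163),tab=(350,280))}.items():
    W=cloud(load(n+"0.npz"))
    for k,(u,v) in pts.items(): print(n,k,W[v,u])
# board & wheel
for n in ("side","scene"):
    W=cloud(load(n+"0.npz")); x,y,z=W[...,0],W[...,1],W[...,2]
    D=load(n+"0.npz")
    m=((z>0.007)&(z<0.017)&(y>0.15)&(y<0.45)&(x>.5)&(x<1)).astype(np.uint8)
    k,l,s,c=cv2.connectedComponentsWithStats(m); i=1+np.argmax(s[1:,4]); P=W[l==i]
    print(n,"board",s[i],cv2.minAreaRect(P[:,:2].astype(np.float32)),np.nanmean(P[:,2]))
    m=((z>0.053)&(z<0.067)&(y<-0.1)&(y>-0.45)&(x>.4)&(x<.9)).astype(np.uint8)
    k,l,s,c=cv2.connectedComponentsWithStats(m)
    for i in range(1,k):
        if s[i,4]>200:
            P=W[l==i]; print(n,"wheel",s[i],cv2.minEnclosingCircle(P[:,:2].astype(np.float32)),np.median(P[:,2]),cv2.fitEllipse(cv2.convexHull(P[:,:2].astype(np.float32))))
W=cloud(load("wrist0.npz")); x,y,z=W[...,0],W[...,1],W[...,2]
for nm,lo,hi in (("slab",.01,.02),("rail",.055,.065),("cuptop",.056,.066),("pottop",.05,.06),("tin",.1,.108),("jar",.11,.119),("bottletip",.122,.132)):
    m=((z>lo)&(z<hi)&(y>-.3)&(y<.3)&(x>.45)&(x<.95)).astype(np.uint8)
    k,l,s,c=cv2.connectedComponentsWithStats(m)
    for i in range(1,k):
        if s[i,4]>25:
            P=W[l==i].astype(np.float32); print(nm,s[i],cv2.minAreaRect(P[:,:2]),cv2.minEnclosingCircle(P[:,:2]),np.median(P[:,2]))
E
```

```text
wrist jar [0.5815 0.061  0.1148]
wrist tin [ 0.6126 -0.0576  0.1048]
wrist bottle [ 0.5422 -0.0065  0.106 ]
wrist bot2 [ 0.5559 -0.0018  0.0631]
wrist potin [ 0.5991 -0.0022  0.0198]
wrist cup [0.5095 0.1112 0.0604]
wrist rack [0.5654 0.1257 0.0158]
wrist table [0.7081 0.1276 0.0002]
wrist rail [0.6541 0.0091 0.0595]
scene jar [0.5845 0.0612 0.1145]
scene tin [ 0.6185 -0.0558  0.1056]
scene bottle [ 0.5428 -0.0117  0.1085]
scene pot [ 0.5805 -0.0016  0.0235]
scene cup [0.5051 0.1113 0.0617]
scene wheel [ 0.4841 -0.3466  0.0616]
scene board [0.5238 0.3241 0.0114]
scene tab [ 0.0945  0.2169 -0.0005]
side jar [0.5723 0.0754 0.1131]
side wheel [ 0.4819 -0.3389  0.0593]
side board [0.5136 0.3316 0.0126]
side tin [ 0.6042 -0.0465  0.1033]
side tab [ 0.237   0.1628 -0.0011]
side board [ 106  279  104   57 4070] ((0.5728471875190735, 0.3346807658672333), (0.16164438426494598, 0.11215909570455551), 8.143426895141602) 0.011207871299890065
side wheel [261 129  43  20 676] ((0.4875965416431427, -0.3453194797039032), 0.07207580655813217) 0.05885895248860159 ((0.4865717589855194, -0.34533560276031
[... 230 characters left out ...]
8
scene wheel [  79  154   63   39 1849] ((0.488031268119812, -0.3500884473323822), 0.07280170172452927) 0.06036447951445483 ((0.487974613904953, -0.3497824966907501), (0.13788190484046936, 0.14378225803375244), 121.8471908569336)
scene wheel [102 276  45  57 277] ((0.8435580134391785, -0.19042696058750153), 0.05940989777445793) 0.060464945453761056 ((0.899195671081543, -0.14507949352264404), (0.027128184214234352, 0.03243337571620941), 0.0)Traceback (most recent call last):
  File "<stdin>", line 26, in <module>
cv2.error: OpenCV(4.12.0) /io/opencv/modules/imgproc/src/convhull.cpp:143: error: (-215:Assertion failed) total >= 0 && (depth == CV_32F || depth == CV_32S) in function 'convexHull'
```

```bash
python3 - <<'E'
from h import *
np.set_printoptions(precision=4,suppress=True)
for n in ("side","scene"):
    W=cloud(load(n+"0.npz")); x,y,z=W[...,0],W[...,1],W[...,2]
    m=((z>0.006)&(z<0.018)&(y>0.2)&(y<0.45)&(x>.2)&(x<1)).astype(np.uint8)
    k,l,s,c=cv2.connectedComponentsWithStats(m); i=1+np.argmax(s[1:,4]); P=W[l==i]
    print(n,"board",s[i],cv2.minAreaRect(P[:,:2].astype(np.float32)),np.nanmean(P[:,2]))
for n in ("wrist","scene","side"):
  W=cloud(load(n+"0.npz")); x,y,z=W[...,0],W[...,1],W[...,2]
  for nm,lo,hi in (("slab",.01,.02),("rail",.055,.065),("cuptop",.056,.066),("pottop",.05,.06),("tin",.1,.108),("jar",.11,.119),("bottletip",.122,.132)):
    m=((z>lo)&(z<hi)&(y>-.16)&(y<.2)&(x>.45)&(x<.72)).astype(np.uint8)
    k,l,s,c=cv2.connectedComponentsWithStats(m)
    for i in range(1,k):
        if s[i,4]>25:
            P=W[l==i].astype(np.float32); print(n,nm,s[i],[np.round(a,4).tolist() for a in cv2.minAreaRect(P[:,:2])],np.round(cv2.minEnclosingCircle(P[:,:2])[0],4),np.median(P[:,2]))
E
```

```text
side board [ 106  279  164   67 7720] ((0.5143206119537354, 0.32597482204437256), (0.28008460998535156, 0.11245566606521606), 8.24417495727539) 0.01114898427900709
scene board [ 367  178   81   90 4486] ((0.515011727809906, 0.32225340604782104), (0.28507983684539795, 0.11127323657274246), 8.304566383361816) 0.01217475725748986Traceback (most recent call last):
  File "<stdin>", line 15, in <module>
cv2.error: OpenCV(4.12.0) /io/opencv/modules/imgproc/src/convhull.cpp:143: error: (-215:Assertion failed) total >= 0 && (depth == CV_32F || depth == CV_32S) in function 'convexHull'
```

```bash
python3 - <<'E'
from h import *
np.set_printoptions(precision=4,suppress=True)
for n in ("wrist","scene","side"):
  W=cloud(load(n+"0.npz")); x,y,z=W[...,0],W[...,1],W[...,2]
  for nm,lo,hi in (("slab",.01,.02),("rail",.055,.065),("pottop",.05,.058),("tin",.1,.108),("jar",.11,.119),("bottletip",.122,.132)):
    m=((z>lo)&(z<hi)&(y>-.16)&(y<.2)&(x>.45)&(x<.72)).astype(np.uint8)
    k,l,s,c=cv2.connectedComponentsWithStats(m)
    for i in range(1,k):
        if s[i,4]>25:
            P=np.ascontiguousarray(W[l==i][:,:2],np.float32); cc,r=cv2.minEnclosingCircle(P); print(n,nm,s[i],[np.round(a,4).tolist() for a in cv2.minAreaRect(P)],np.round(cc,4),round(r,4))
E
```

```text
wrist slab [   81    23   174   248 15206] [[0.5669, -0.0079], [0.1632, 0.3203], 11.1685] [ 0.5874 -0.0026] 0.1699
wrist rail [ 199    7   69  274 2970] [[0.6577, 0.0102], [0.0122, 0.3199], 11.2043] [0.6615 0.011 ] 0.16
wrist rail [  67   43   48   50 1842] [[0.5047, 0.1119], [0.0471, 0.0474], 59.7812] [0.5047 0.1121] 0.0242
wrist rail [174  95  19  45  83] [[0.6005, 0.0629], [0.0137, 0.0475], 7.075] [0.5937 0.062 ] 0.0238
wrist rail [125 165  33  35 150] [[0.5487, -0.0067], [0.018, 0.0472], 35.2788] [ 0.5414 -0.0119] 0.0237
wrist rail [179 196  46  27 141] [[0.6165, -0.0407], [0.0207, 0.0571], 69.31] [ 0.6129 -0.0503] 0.0287
wrist pottop [ 97  46  21  47 159] [[0.52, 0.1112], [0.0457, 0.0177], 87.1096] [0.5112 0.1116] 0.023
wrist pottop [181  98  13  39  61] [[0.6026, 0.0624], [0.0092, 0.0416], 5.8097] [0.5981 0.0619] 0.0209
wrist pottop [169 146  47  46 522] [[0.6028, 0.0029], [0.0545, 0.0545], 88.2894] [0.6028 0.0022] 0.0281
wrist pottop [133 164  27  35 112] [[0.5503, -0.0091], [0.0176, 0.0473], 25.8707] [ 0.5424 -0.0129] 0.0237
wrist pottop [182 194  44  24  97] [[0.6167, -0.040
[... 3869 characters left out ...]
op [197 203  24  10  65] [[0.5733, 0.0786], [0.0547, 0.0257], 22.8749] [0.5783 0.0668] 0.0275
side pottop [222 223  21   8  63] [[0.4982, 0.1293], [0.0444, 0.0182], 23.211] [0.5016 0.1214] 0.0223
side tin [202 156  24  12 215] [[0.6097, -0.0563], [0.0616, 0.0586], 89.2941] [ 0.6094 -0.0569] 0.0316
side tin [228 171  16   8  74] [[0.5334, -0.0073], [0.0371, 0.0268], 21.1926] [ 0.5357 -0.0117] 0.0197
side tin [196 185  23  10  68] [[0.5749, 0.0777], [0.0505, 0.0254], 19.1681] [0.5781 0.0685] 0.0255
side jar [232 168   8   5  30] [[0.5351, -0.0086], [0.0184, 0.011], 3.4835] [ 0.5358 -0.0101] 0.0095
side jar [196 177  23  14 239] [[0.5793, 0.0638], [0.0504, 0.05], 88.2213] [0.5789 0.0638] 0.0268
```

All three cameras agree to within a few mm. I take:

| Item | Position / yaw |
|---|---|
| Jar | (.580, .061) |
| Tin | (.610, -.059) |
| Bottle | (.536, -.0155) |
| Pot | (.603, .0024) |
| Rack | yaw 11.2° |
| Board | (.515, .324), yaw 8.3° |
| Wheel | (.488, -.348) |

Plan:
- Grip the three tall objects high, so the fingertips stay above the pot rim, the rail and the cup.
- Keep the jaws along rack-y.
- Start with the bottle.

```bash
cat >> h.py <<'E'
def quat(yaw):
    """tool z down, tool y = world dir at yaw+90deg (rack/board y)"""
    from scipy.spatial.transform import Rotation as Ro
    y=np.array([-np.sin(yaw),np.cos(yaw),0]); z=np.array([0,0,-1.]); x=np.cross(y,z)
    q=Ro.from_matrix(np.stack([x,y,z],1)).as_quat(); return np.array([q[3],q[0],q[1],q[2]])
RY=np.radians(11.2); BY=np.radians(8.3)
P0=dict(jar=(.5803,.0608),tin=(.610,-.059),bottle=(.5363,-.0152),pot=(.603,.0024))
BC=np.array([.5147,.3235]); bx=np.array([np.cos(BY),np.sin(BY)])
SLOT={k:BC+o*bx for k,o in dict(bottle=-.09,jar=.0,tin=.09).items()}
ZP=dict(jar=.135,tin=.135,bottle=.136,pot=.093)
ZT=.26
def st(env,msg):
    s=env.get_state(); print(msg,"t=%.1f"%s["time"],"tcp",s["tcp_pos"].round(4),"F",s["force"].round(1),"open %.4f"%s["opening"])
def pick(env,n,xy,z,yaw,f):
    q=quat(yaw); env.grip(.085)
    env.movel([*xy,ZT],velocity=.3,rot=q)
    env.movel([*xy,z],velocity=.12); st(env,n+" at")
    env.grip(0.0,f_grip=f); st(env,n+" gripped")
    env.movel([*xy,ZT],velocity=.15); st(env,n+" lifted")
def place(env,n,xy,z,yaw,op=.085):
    q=quat(yaw)
    env.movel([*xy,ZT],velocity=.25,rot=q)
    env.movel([*xy,z+.02],velocity=.15)
    h=env.movel([*xy,z-.003],velocity=.025,stop_force=4); st(env,n+" down %s"%h)
    env.grip(op); st(env,n+" released")
    env.movel([*xy,ZT],velocity=.2)
def snap(camera,calibration,n,tag):
    c=calibration(n); im,d=camera(n); cv2.imwrite(f"pics/{n}{tag}.png",im)
    D=dict(im=im,d=d,**{k:np.array(v) for k,v in c.items()}); np.savez(f"{n}{tag}.npz",**D); return D
E
python3 - <<'E'
from cell import env,kin,camera,calibration,job
from h import *
env.reach([.5363,-.0152,ZT],quat(RY)); st(env,"above"); print(env.get_state()["qpos"].round(2))
D=snap(camera,calibration,"wrist","1")
E
```

```text
above t=1.6 tcp [ 0.5367 -0.0152  0.2602] F [ 0.1  0.1 -0.1] open 0.0856
[ 0.21  0.32 -0.35  1.91  0.14  0.93  1.55]
```

View pics/wrist1.png

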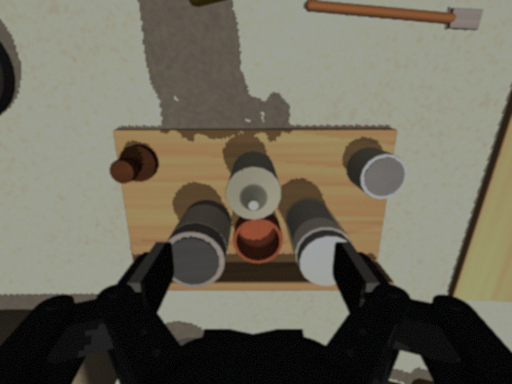

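The wrist view shows the jaws aligned with the rack's y axis. The bottle nozzle is at (252,206), centred between the fingers. Next I pick the bottle.

```bash
python3 - <<'E'
from cell import env,kin,camera,calibration,job
from h import *
D=load("wrist1.npz"); W=cloud(D); z=W[...,2]
for lo,hi in ((.122,.132),(.11,.119),(.1,.108),(.05,.058)):
    m=((z>lo)&(z<hi)&(abs(W[...,1])<.12)&(W[...,0]<.645)&(W[...,0]>.5)).astype(np.uint8); m[300:]=0
    k,l,s,c=cv2.connectedComponentsWithStats(m)
    for i in range(1,k):
        if s[i,4]>80:
            P=np.ascontiguousarray(W[l==i][:,:2],np.float32); cc,r=cv2.minEnclosingCircle(P); print(lo,s[i],np.round(cc,4),round(r,4))
pick(env,"bottle",P0["bottle"],ZP["bottle"],RY,40)
snap(camera,calibration,"scene","2"); snap(camera,calibration,"wrist","2")
E
```

```text
0.122 [245 197  16  14 153] [ 0.5356 -0.0166] 0.0062
0.11 [241 187  25  23 237] [ 0.5355 -0.0163] 0.0108
0.11 [ 298  234   50   52 1585] [0.5801 0.0596] 0.0262
0.1 [ 229  171   49   47 1114] [ 0.535  -0.0164] 0.022
0.1 [295 227  56  36 291] [0.577 0.058] 0.0269
0.1 [ 167  230   58   58 2516] [ 0.61 -0.06] 0.0307
0.05 [288 207  46  30 144] [0.5744 0.0548] 0.0268
0.05 [179 210  50  26 147] [ 0.5977 -0.0588] 0.0278
0.05 [233 218  50  46 569] [0.603  0.0019] 0.028
bottle at t=3.3 tcp [ 0.5368 -0.0151  0.1367] F [ 0.1 -0.7 -0.2] open 0.0851
bottle gripped t=3.7 tcp [ 0.5366 -0.0151  0.1368] F [-2.   0.   5.5] open 0.0490
bottle lifted t=4.7 tcp [ 0.5356 -0.0153  0.259 ] F [-0.1  0.5 -2.6] open 0.0490
```

View pics/scene2.png

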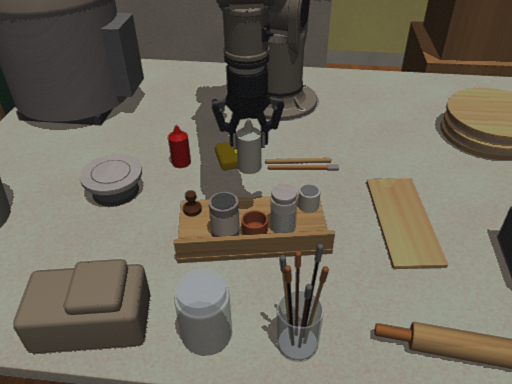

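View pics/wrist2.png

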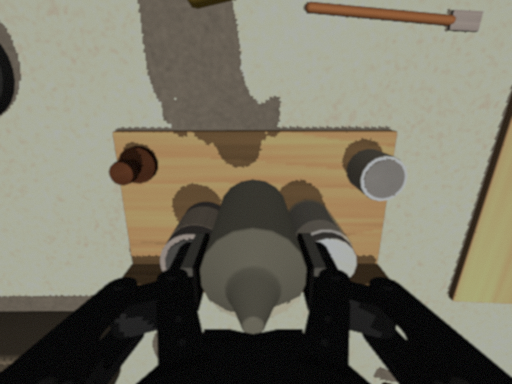

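The bottle is held upright at scene (249,155) and nothing else has moved. Placing it on the board.

```bash
python3 - <<'E'
from cell import env,kin,camera,calibration,job
from h import *
print(SLOT)
place(env,"bottle",SLOT["bottle"],ZP["bottle"]-.003,BY)
snap(camera,calibration,"wrist","3");snap(camera,calibration,"side","3")
W=cloud(load("wrist3.npz")); z=W[...,2]
m=((z>.006)&(z<.018)&(W[...,1]>.2)&(W[...,1]<.45)&(W[...,0]>.3)&(W[...,0]<.75)).astype(np.uint8)
k,l,s,c=cv2.connectedComponentsWithStats(m); i=1+np.argmax(s[1:,4]); print(cv2.minAreaRect(np.ascontiguousarray(W[l==i][:,:2],np.float32)))
st(env,"end")
E
```

```text
{'bottle': array([0.42564268, 0.31050794]), 'jar': array([0.5147, 0.3235]), 'tin': array([0.60375732, 0.33649206])}
bottle down True t=7.9 tcp [0.4255 0.3105 0.1338] F [-1.2  0.   5.3] open 0.0490
bottle released t=8.4 tcp [0.4249 0.3097 0.133 ] F [ 0.2 -0.  -0.3] open 0.0850
((0.5149823427200317, 0.3227475881576538), (0.2803066372871399, 0.11038105189800262), 8.170575141906738)
end t=9.2 tcp [0.425  0.3098 0.2584] F [ 0.7 -0.8  0.3] open 0.0850
```

View pics/wrist3.png

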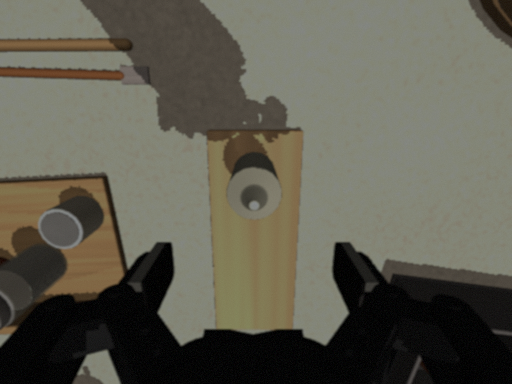

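View pics/side3.png

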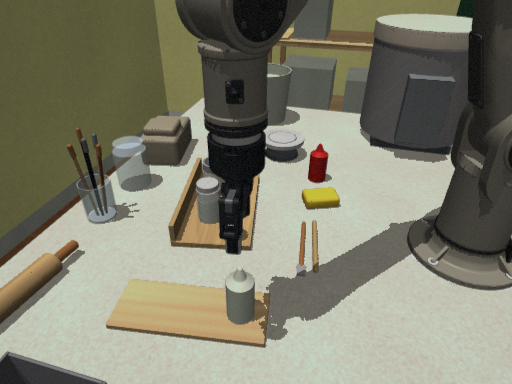

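The bottle stands on the board (wrist (255,190)), and the board position is confirmed to 1 mm. Next the jar, then the tin.

```bash
python3 - <<'E'
from cell import env,kin,camera,calibration,job
from h import *
pick(env,"jar",P0["jar"],ZP["jar"],RY,40)
snap(camera,calibration,"scene","4")
place(env,"jar",SLOT["jar"],ZP["jar"]-.003,BY)
E
```

```text
jar at t=11.8 tcp [0.5808 0.061  0.1358] F [-0.1 -0.5 -0.6] open 0.0845
jar gripped t=12.2 tcp [0.5807 0.0609 0.1358] F [-1.5  0.4  6.1] open 0.0552
jar lifted t=13.2 tcp [0.5796 0.0606 0.2588] F [ 0.  -0.4 -3.3] open 0.0546
jar down True t=16.0 tcp [0.5145 0.3234 0.1328] F [-1.1 -0.6  4.9] open 0.0554
jar released t=16.4 tcp [0.5137 0.3226 0.1316] F [-0.3 -0.2 -0.4] open 0.0855
```

View pics/scene4.png

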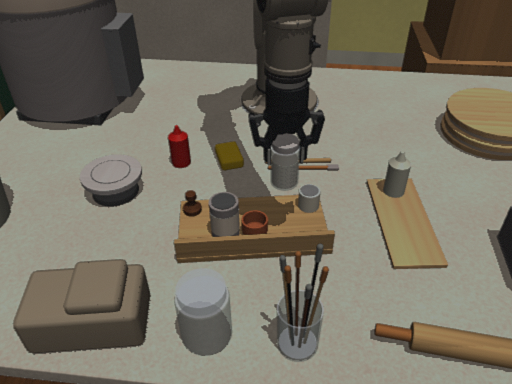

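The jar lifted cleanly (scene (285,160)) and the pot is still at (254,222). Now the tin.

```bash
python3 - <<'E'
from cell import env,kin,camera,calibration,job
from h import *
pick(env,"tin",P0["tin"],ZP["tin"],RY,40)
place(env,"tin",SLOT["tin"],ZP["tin"]-.003,BY)
snap(camera,calibration,"scene","5")
env.reach([.60,.0024,ZT],quat(RY))
snap(camera,calibration,"wrist","5"); snap(camera,calibration,"side","5"); st(env,"e")
W=cloud(load("wrist5.npz")); z=W[...,2]
m=((z>.048)&(z<.06)&(abs(W[...,1])<.05)&(W[...,0]<.64)&(W[...,0]>.5)).astype(np.uint8); m[330:]=0
k,l,s,c=cv2.connectedComponentsWithStats(m)
for i in range(1,k):
  if s[i,4]>80:
    cc,r=cv2.minEnclosingCircle(np.ascontiguousarray(W[l==i][:,:2],np.float32)); print(s[i],np.round(cc,4),round(r,4))
E
```

```text
tin at t=20.1 tcp [ 0.6106 -0.059   0.1358] F [-0.8 -0.2  0.4] open 0.0847
tin gripped t=20.5 tcp [ 0.6104 -0.059   0.1359] F [-2.  -0.4  6.7] open 0.0594
tin lifted t=21.4 tcp [ 0.6092 -0.0591  0.2587] F [-1.1  0.1 -3.7] open 0.0592
tin down True t=24.8 tcp [0.6036 0.3364 0.133 ] F [-0.4  0.7  4.7] open 0.0590
tin released t=25.1 tcp [0.6027 0.3356 0.1314] F [ 0.5 -0.7 -0.2] open 0.0853
e t=27.4 tcp [0.6003 0.0046 0.26  ] F [-0.3  0.1  0.7] open 0.0855
[224 157  54  52 706] [0.6031 0.0018] 0.0279
```

View pics/side5.png

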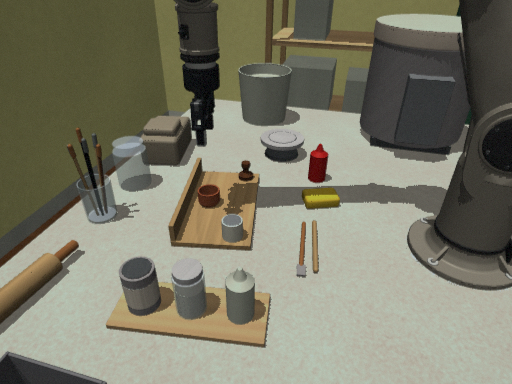

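View pics/wrist5.png

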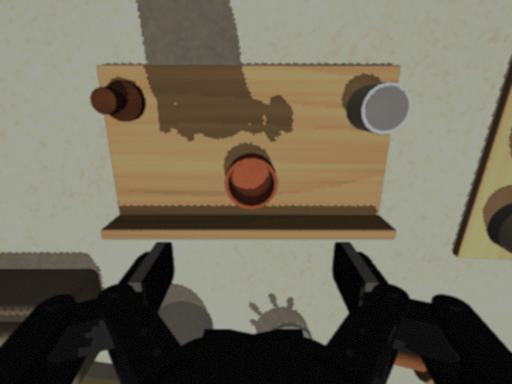

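All three stand on the board (side (140,285), (189,290), (240,295)), and the pot is at (0.603, 0.002), unchanged. I'll check the wheel centre with the wrist camera, then take the pot.

```bash
python3 - <<'E'
from cell import env,kin,camera,calibration,job
from h import *
env.reach([.50,-.348,ZT],quat(RY))
env.dwell(.2)
snap(camera,calibration,"wrist","6"); st(env,"e")
W=cloud(load("wrist6.npz")); z=W[...,2]
m=((z>.054)&(z<.067)&(W[...,1]<-.2)&(W[...,1]>-.5)&(W[...,0]<.62)&(W[...,0]>.35)).astype(np.uint8); m[330:]=0
k,l,s,c=cv2.connectedComponentsWithStats(m)
for i in range(1,k):
  if s[i,4]>80:
    P=np.ascontiguousarray(W[l==i][:,:2],np.float32); cc,r=cv2.minEnclosingCircle(P); print(s[i],np.round(cc,4),round(r,4),np.median(z[l==i]),P.min(0),P.max(0),cv2.fitEllipse(cv2.convexHull(P)))
E
```

```text
e t=29.0 tcp [ 0.5007 -0.3469  0.26  ] F [ 0.9 -0.   0.3] open 0.0849
[392  41  29  45 337] [ 0.3652 -0.2327] 0.0207 0.06071690479291762 [ 0.35009256 -0.24782844] [ 0.38050896 -0.21861145] ((0.36053675413131714, -0.2277304083108902), (0.03609665483236313, 0.044024981558322906), 132.97459411621094)
[  184    96   139   137 14783] [ 0.4871 -0.3505] 0.07 0.06002513689376407 [ 0.4172132 -0.4199761] [ 0.55621463 -0.2810815 ] ((0.4868919253349304, -0.35034599900245667), (0.1387920379638672, 0.1390678733587265), 69.77557373046875)
```

View pics/wrist6.png

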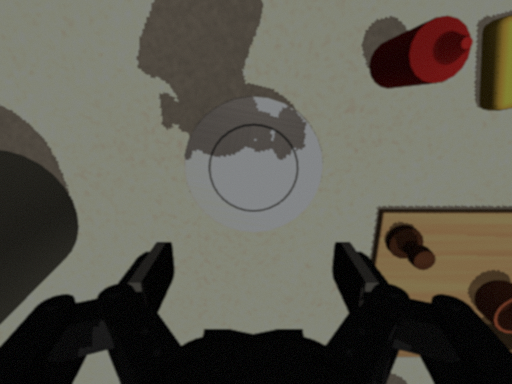

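The wheel shows as a full disc centred at wrist (254,165), giving (0.487, -0.350) at z 0.060 with the right radius. Picking the pot and lowering it gently.

```bash
python3 - <<'E'
from cell import env,kin,camera,calibration,job
from h import *
pick(env,"pot",(.603,.002),ZP["pot"],RY,25)
xy=(.4872,-.350)
env.movel([*xy,ZT],velocity=.2,rot=quat(RY))
env.dwell(.2); snap(camera,calibration,"scene","7")
z=ZP["pot"]+.045
env.movel([*xy,z+.012],velocity=.1)
h=env.movel([*xy,z-.003],velocity=.015,stop_force=2.5); st(env,"pot down %s"%h)
E
```

```text
pot at t=32.1 tcp [0.6035 0.0021 0.0938] F [ 0.2 -0.6  0.3] open 0.0852
pot gripped t=32.5 tcp [0.6033 0.002  0.0937] F [-1.5 -0.5  5.4] open 0.0551
pot lifted t=33.7 tcp [0.6024 0.0019 0.2589] F [ 0.5  0.1 -0.4] open 0.0552
pot down True t=38.0 tcp [ 0.4871 -0.35    0.1387] F [0.2 0.6 5.2] open 0.0558
```

View pics/scene7.png

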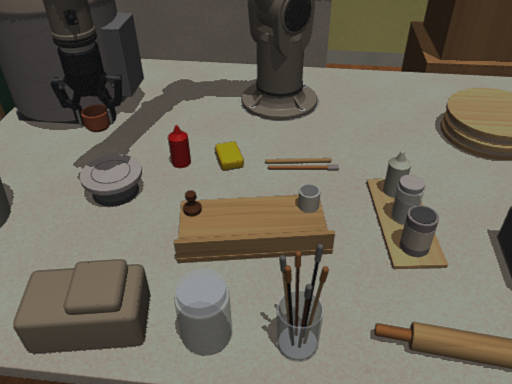

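Contact came at TCP z 0.1387 (expected about 0.138) with 5 N. Releasing.

```bash
python3 - <<'E'
from cell import env,kin,camera,calibration,job
from h import *
env.grip(.085); env.dwell(.4); st(env,"rel")
env.movel([.4872,-.350,ZT],velocity=.1); env.dwell(.4)
snap(camera,calibration,"wrist","8"); snap(camera,calibration,"scene","8")
W=cloud(load("wrist8.npz")); z=W[...,2]
m=((z>.095)&(z<.105)&(W[...,1]<-.3)&(W[...,1]>-.4)&(W[...,0]<.54)&(W[...,0]>.4)).astype(np.uint8)
P=np.ascontiguousarray(W[m>0][:,:2],np.float32); print(len(P),cv2.minEnclosingCircle(P))
W=cloud(load("scene8.npz")); z=W[...,2]
for nm,lo,hi in (("tin",.097,.106),("jar",.107,.116)):
    m=((z>lo)&(z<hi)&(W[...,1]>.25)&(W[...,1]<.42)&(W[...,0]<.75)&(W[...,0]>.35)).astype(np.uint8)
    k,l,s,c=cv2.connectedComponentsWithStats(m); i=1+np.argmax(s[1:,4])
    P=np.ascontiguousarray(W[l==i][:,:2],np.float32); print(nm,len(P),cv2.minEnclosingCircle(P))
st(env,"e")
E
```

```text
rel t=38.8 tcp [ 0.4865 -0.3497  0.138 ] F [ 0.2 -0.1  0.1] open 0.0855
915 ((0.4873132109642029, -0.3509790301322937), 0.02795235440135002)
tin 541 ((0.6032639741897583, 0.33464860916137695), 0.031961847096681595)
jar 339 ((0.5160659551620483, 0.32277876138687134), 0.027073659002780914)
e t=40.6 tcp [ 0.4872 -0.35    0.2599] F [-0.3 -1.   0.3] open 0.0847
```

View pics/wrist8.png

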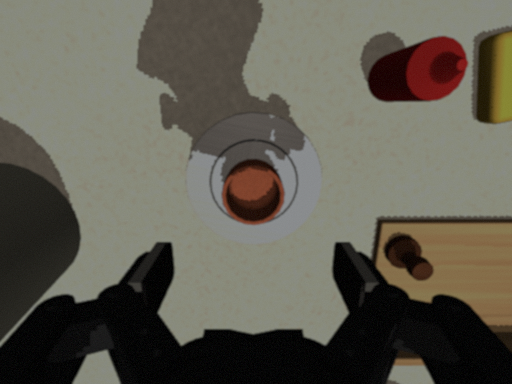

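The pot stands at (0.4873, -0.351), 1 mm from the wheel's axis, with its rim at wrist (253,192). Next the tin, the jar, then the bottle go back to the rack.

```bash
python3 - <<'E'
from cell import env,kin,camera,calibration,job
from h import *
pick(env,"tin",SLOT["tin"],ZP["tin"]-.002,BY,40)
place(env,"tin",P0["tin"],ZP["tin"]+.001,RY)
snap(camera,calibration,"side","9")
pick(env,"jar",SLOT["jar"],ZP["jar"]-.002,BY,40)
place(env,"jar",P0["jar"],ZP["jar"]+.001,RY)
snap(camera,calibration,"side","10")
E
```

```text
tin at t=44.5 tcp [0.6042 0.3369 0.134 ] F [ 0.7  0.5 -0.7] open 0.0849
tin gripped t=44.9 tcp [0.6042 0.3368 0.1341] F [-0.1 -0.7  5.1] open 0.0591
tin lifted t=45.9 tcp [0.6032 0.336  0.2585] F [ 0.8  0.7 -2.8] open 0.0591
tin down True t=49.2 tcp [ 0.6097 -0.0591  0.137 ] F [-1.8 -0.3  4.8] open 0.0591
tin released t=49.6 tcp [ 0.6087 -0.0592  0.1359] F [ 0.2 -0.2 -0.3] open 0.0849
jar at t=53.3 tcp [0.5151 0.3239 0.1338] F [ 0.2 -0.8  1.1] open 0.0850
jar gripped t=53.7 tcp [0.515  0.3238 0.1338] F [-0.1 -0.1  5.3] open 0.0550
jar lifted t=54.7 tcp [0.5142 0.3229 0.2588] F [-0.5 -0.5 -4.2] open 0.0550
jar down True t=57.5 tcp [0.5801 0.0607 0.1368] F [-0.9  0.5  5. ] open 0.0548
jar released t=57.9 tcp [0.579  0.0604 0.1357] F [-1.3  0.  -1. ] open 0.0849
```

View pics/side10.png

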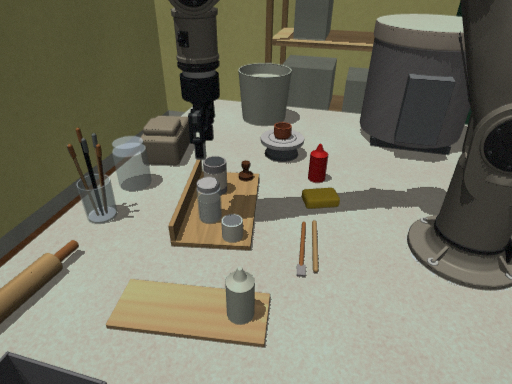

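The jar (side (208,200)) and tin (214,175) are back, and the pot is on the wheel (283,131). The bottle is last.

```bash
python3 - <<'E'
from cell import env,kin,camera,calibration,job
from h import *
pick(env,"bottle",SLOT["bottle"],ZP["bottle"]-.002,BY,40)
place(env,"bottle",P0["bottle"],ZP["bottle"]+.001,RY)
env.reach([.675,0,.30],[0,.70711,.70711,0]); env.dwell(.5)
snap(camera,calibration,"wrist","11"); snap(camera,calibration,"scene","11"); st(env,"end")
W=cloud(load("wrist11.npz")); x,y,z=W[...,0],W[...,1],W[...,2]
for nm,lo,hi in (("tin",.1,.108),("jar",.11,.119),("bottletip",.122,.132),("cup",.056,.066)):
    m=((z>lo)&(z<hi)&(y>-.16)&(y<.2)&(x>.45)&(x<.64)).astype(np.uint8)
    k,l,s,c=cv2.connectedComponentsWithStats(m); 
    for i in range(1,k):
        if s[i,4]>100: P=np.ascontiguousarray(W[l==i][:,:2],np.float32); cc,r=cv2.minEnclosingCircle(P); print(nm,s[i,4],np.round(cc,4),round(r,4))
W=cloud(load("scene11.npz")); z=W[...,2]
m=((z>.092)&(z<.106)&(W[...,1]<-.3)&(W[...,1]>-.4)&(W[...,0]<.54)&(W[...,0]>.4))
P=np.ascontiguousarray(W[m][:,:2],np.float32); print("pot scene",len(P),cv2.minEnclosingCircle(P))
E
```

```text
bottle at t=61.2 tcp [0.426  0.3108 0.1347] F [ 0.  -0.3  0.6] open 0.0851
bottle gripped t=61.7 tcp [0.4259 0.3106 0.1348] F [-1.2 -1.   6.2] open 0.0489
bottle lifted t=62.7 tcp [0.4252 0.31   0.259 ] F [-0.7 -0.2 -2.1] open 0.0489
bottle down True t=65.8 tcp [ 0.5361 -0.0153  0.1378] F [-0.4 -0.8  4.9] open 0.0492
bottle released t=66.2 tcp [ 0.5352 -0.0155  0.137 ] F [-0.1 -0.   0.3] open 0.0848
end t=69.0 tcp [0.675  0.     0.3001] F [-0.1 -1.  -0.2] open 0.0850
tin 180 [0.5853 0.0604] 0.0259
tin 742 [ 0.5347 -0.0165] 0.0214
tin 2174 [ 0.6078 -0.0603] 0.0305
jar 2650 [0.5784 0.0597] 0.026
jar 194 [ 0.5352 -0.0161] 0.0106
bottletip 116 [ 0.5354 -0.0154] 0.0056
cup 878 [0.6346 0.1208] 0.0469
cup 1866 [0.5051 0.1121] 0.0242
cup 151 [ 0.5415 -0.0108] 0.0231
cup 142 [ 0.6112 -0.0522] 0.029
pot scene 203 ((0.48760226368904114, -0.34966593980789185), 0.029507920145988464)
```

View pics/scene11.png

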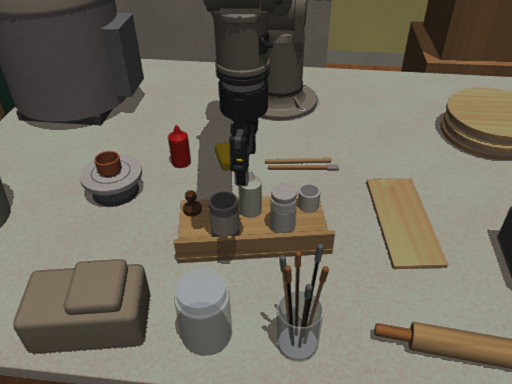

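View pics/wrist11.png

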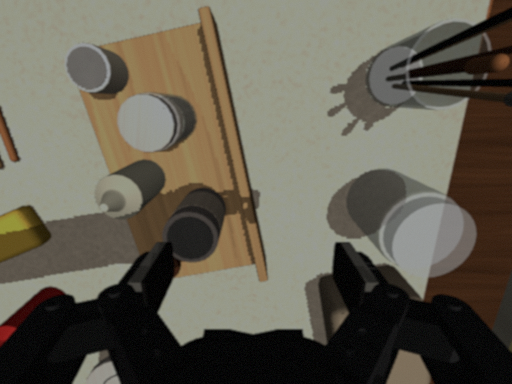

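Everything is back within about 2 mm of its start. The pot is centred (scene (108,162)), the cup is unmoved and the arm is clear. Handing in.

```bash
python3 - <<'E'
from cell import env,job
print(job.job_done()); print(env.get_state()["time"])
E
```

```text
the job is handed in; nothing more can be done
None
the job is handed in; nothing more can be done
```

I moved the bottle, jar and tin onto the board, set the pot on the banding wheel, then put the tin, jar and bottle back on the rack. I handed the job in at about 69 s of the 147 s allowed, and it reports no verdict.

**Last checks, from the camera images:**
- **Pot:** upright on the wheel. The wrist camera put it about 1 mm from the wheel's axis just after release. The scene camera agreed with that at the end.
- **Jar, tin and bottle:** upright and let go, each within about 2.5 mm of its start position.
- **Cup and stamp:** the cup measured within 1 mm of its start. I judged the stamp unmoved by eye and did not measure it.
- **Arm:** withdrawn and touching nothing.

**Disagreement:** the side camera differed from the other two by 3–5 mm in y. I used the wrist and scene values, which agreed within about 2 mm. No check failed.

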